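# Hook out the jointer's chip drawer

## Robot

A 7-joint arm with a two-finger parallel gripper is mounted at the origin on the work surface. World frame = base frame: x ahead of the robot, y to its left, z up, the work surface at z = 0. Lengths are in m, angles in rad, forces in N, time in s.
With the tool pointing down it reaches from about 0.425 to 0.8 m from the base axis. Payload 8.3 kg.
Tool frame: the origin (TCP) lies at the very end of the fingers, on their centre line; the grasp point (between the pads) lies 19 mm behind it; z points along the fingers, y is the line along which they close (so a half turn about z gives the same grasp; the last joint's range is limited). The gripper opens to 85 mm and grips with 20 to 120 N. Pads are 22 mm wide; open, the fingers measure 114 mm over their backs; the gripper's body (76 mm by 85 mm) begins 54 mm behind the grasp point. The pads swing forward as they close: fully open they stand 13 mm farther back than shut.
Start: joints at [-1.334, 0.383, 0.016, 1.37, -0.006, 1.388, -0.046], TCP at [0.185, 0.597, 0.231] pointing down, gripper open.
Joint ranges: [-2.95, 2.95], [-0.25, 2.06], [-1.52, 1.56], [0.18, 2.33], [-1.44, 4.58], [0.02, 2.06], [-3.01, 3.01]. Speed limits (rad/s): [2.39, 2.39, 3.01, 3.01, 3.14, 3.14, 3.14].

## Interface

Orientations are given as a unit quaternion [w, x, y, z].
In Python, from rig import read_state, grab_frame, job_done, find_in gives the robot as it stands.
- The arm moves only by the shell command python3 -m jog 'ROWS' [FORCE]. ROWS is a JSON object of lists of equal length, an entry for each row: "xyz": the shift along the tool's x, y, z in m, a list of three; "spin": the turn about the tool's z in degrees; "fingers": the gripper command: -1 is shut, 1 is fully open, values between are in proportion. A call has 1 to 8 rows; each row is the pose to reach, as a shift and turn from the pose commanded when the call began, along the tool's axes at that moment; what a row does not reach only later rows make up. A row lasts 1/10 s, in which the tool goes at most 50 mm and 8.59 degrees, less where a joint would pass 70% of its speed; a pose out of reach is approached as far as the arm can. A call with a gripper value outside its range is refused whole. The fingers move at their own pace and stop on an object; FORCE is the grip in N (left out, the last holds). Time passes only in rows, so rows that repeat a pose let the fingers close. It gives the time, the measured TCP pose, the force, the opening and the grip force at its end, in the units of the state.
- read_state(): the state, without advancing time (a new reading comes with each control period).
- grab_frame(name): name is "scene" or "top" or "wrist"; returns a dict with "pixels" (384x512x3 uint8, red, green, blue), "depth" (384x512 float32, m along the optical axis (not along the pixel's ray), 0 where there is no reading), "vfov" (degrees; the focal length in pixels is half the picture's height over the tangent of half this angle, whatever the lens; pixels are square), "cx", "cy" (the principal point, pixels), "T" (4x4, takes a point from camera to world coordinates). Camera axes: x right, y up, looking along -z (the intrinsics and any distortion apply to the point x, -y, -z); pixel columns grow to the right and rows downward; lengths in m; the calibration is good to about 2 mm. A picture is of the moment at which its call begins.
- job_done(): hands the job in; it is judged then, once.
Trained networks look in a picture, given as the dict that the camera call returned (one of the last four; its "shot" number tells which), for a name from the list of things; names that differ only in an ending like _2 or _b are one class to them, and where a whole thing is asked for, a point or a joint stands for the part that bears it (a point fixed in the world has none). Each returns a list of dicts, best first, with "score" (0 to 1); they miss things now and then, are a little off and sometimes report something else, mostly with a low value. They report only what shows in the picture. A call takes as long as a camera call. They do not tell look-alikes from the thing itself.
- find_in(picture, target): "point" ([x, y, z] in m, in the coordinates of the camera as it stood for that picture, good to about 4 mm: the middle of the surface that is visible of it).
The state is a dict: "time_s": time; "joint_pos": joint angles; "joint_vel": joint speeds; "tau": joint torques, N m; "position": TCP position; "ee_rot": TCP orientation; "wrist_force": force on the tool from outside, world axes, zero at the start; "moment": the same for the moment, N m; "opening": finger opening in m; "finger_force": force on a finger pad.
Only numpy, scipy, OpenCV 4.12 (cv2) and the standard library are available. Lean on these libraries where they do the work, as an engineer would, in place of code of your own. Each camera call takes 0.05 s, during which the arm holds its last target. There are 200 camera calls.

## Task

Pull the jointer's chip drawer out for cleaning with the chip hook: reach the hook in under the overhanging end of the outfeed table, catch the drawer's pull loop and draw the drawer out until its hold-open catch clicks behind it and keeps it out. Then unhook, put the chip hook back flat and wholly on the rubber mat, setting it down rather than dropping it, and leave the other things on the bench where they are.

Things in the scene. Friction and masses are not known exactly. Their poses are not given: they have to be found in the camera images.
- jointer: Bench-top jointer, fixed, 690 mm long, bed top 150 mm high, fence to 248 mm. Origin on the bench below the middle of the outfeed table's end edge (above it is point ledge); x runs along the bed into the machine, so the drawer comes out along -x; z up. Its 250 mm wide base begins at x = 95 mm; the 95 mm of table before it overhang the bench.
- ledge (a point): Middle of the lower end edge of the overhanging outfeed table, 90 mm above the bench at jointer x = 0. The overhang is 167 mm wide (y -84 to 84 mm) and 95 mm deep (x 0 to 95 mm); below it the space is open to the front and to both sides, but too low for a gripper.
- chip_drawer (a joint): Travel of the chip drawer, m: 0 shut, 0.165 at its stop. Shut, its front panel (206 mm wide, 14 to 84 mm high) is at jointer x = 85 mm. Self-closing runners draw it shut with about 1.5 N if let go early. From 0.115 to 0.142 it rides over a sprung pawl (2 to 3 N more), which by 0.150 has dropped behind it; let back, it then rests on the pawl at about 0.145 and stays out.
- pull_loop (a point): Middle of the upright bar of the drawer's pull loop: a D of 7 mm round steel standing out from the panel in the jointer's xz-plane (y = 0), 49 mm above the bench. Shut, the bar is at jointer x = 53.5 mm; it moves with the drawer to -x. The eye between bar and panel is 28 mm deep (x) and 39 mm high, open to +y and -y, closed above and below by the D's legs.
- chip_hook: Chip hook, 200 mm long, 0.2 kg, lying flat on the mat. Origin: middle of the underside of its square aluminium handle, 90 mm long (x -45 to 45 mm), 24 by 24 mm; x points along the shank to the hook end, z up. The shank, 8 mm round steel 12 mm above the underside, runs to x = 151 mm and bends square to +y into the hook finger, 8 mm thick, which ends 34 mm from the shank's middle.
- hook_finger (a point): Middle of the hook finger: 151 mm along x and 17 mm along y from the chip hook's origin, 12 mm above its underside.
- mat: Dark rubber mat, fixed, 320 mm (x) by 220 mm (y), 3 mm thick, origin under its centre.
- push_block: Jointer push block with a bow handle, 200 by 75 mm, lying on the outfeed table. Bystander.
- offcut: Wood offcut 190 by 60 by 22 mm on the bench beside the drawer's path. Bystander.
- tape_measure: Dark tape measure, 72 by 42 mm, 66 mm high, on the other side of the drawer's path. Bystander.
- steel_square: Flat L-shaped steel carpenter's square, 220 by 140 mm, 4 mm thick, on the bench along the mat's far edge. Bystander.
Not all that is in view belongs to the job. What is shaped like the chip_hook but yellow is not meant.

How it is judged:
On the way, in this order (a step that is already met when the one before it is completed fails the run):
1. the hook finger is in the pull loop and has started to draw the drawer (distance between hook_finger and pull_loop below 0.032 m and value of joint chip_drawer above 0.03 m), for 0.1 s.
2. still by the hook, the drawer is drawn out past its catch (distance between hook_finger and pull_loop below 0.032 m and value of joint chip_drawer above 0.14 m), for 0.2 s.
At the end, for the whole second after the job is handed in: The drawer stands out on its catch (travel more than 138 mm, where only the catch keeps it), and the chip hook lies flat and still on the mat, right way up, its handle's middle and its finger both within the mat's edges (value of joint chip_drawer above 0.138 m and x of chip_hook in the frame of mat between -0.16 and 0.16 m and y of chip_hook in the frame of mat between -0.11 and 0.11 m and x of hook_finger in the frame of mat between -0.16 and 0.16 m and y of hook_finger in the frame of mat between -0.11 and 0.11 m and z of chip_hook in the frame of mat below 0.01 m and angle between chip_hook's own z axis and vertical below 0.12 rad and linear speed of chip_hook below 0.02 m/s); the robot touches nothing.
It fails at once if the chip hook is dropped: let go while its underside is more than 25 mm above the bench (height (world z) of chip_hook above 0.025 m and contact force between the fingers and chip_hook below 0.3 N).
It fails at once if the push block, offcut, tape measure or square is moved more than 30 mm (distance of any of push_block, offcut, tape_measure, steel_square from where it was at the start of the episode above 0.03 m).
It also fails if it takes over 58 s, if anything falls off the work surface, if the arm or the gripper's body presses on something with over 40 N, if the wrist force passes 120 N, or if a joint passes its speed limit or range.

## Working session

There is one attempt and no reset: what is moved stays moved. The work goes in short steps, Python scripts to look and compute and a shell command to move; the robot and the scene stay as the last step left them, time stands still between calls to the robot, and variables do not carry over. Pictures are saved under pics/ and viewed, at most 10 in all, crops included, and the job is handed in when it is done.

```bash
mkdir -p pics; ls
cat > h.py <<'E'
import numpy as np, cv2
from rig import *
def w(pic,p): return (pic["T"]@np.r_[p,1])[:3]
def px(pic,u,v,d=None):
    f=192/np.tan(np.radians(pic["vfov"])/2); d=pic["depth"][int(v),int(u)] if d is None else d
    return w(pic,[(u-pic["cx"])/f*d,-(v-pic["cy"])/f*d,-d])
def save(pic,n): cv2.imwrite(f"pics/{n}.png",pic["pixels"][:,:,::-1])
def find(pic,names):
    for n in names:
        print(n,[(np.round(w(pic,r["point"]),3).tolist(),round(r["score"],2)) for r in find_in(pic,n)[:3]])
E
python3 - <<'E'
from h import *
s=read_state(); print(s["time_s"],s["position"],s["ee_rot"])
for c in ("top","scene"):
    p=grab_frame(c); save(p,c); print(c,{k:v for k,v in p.items() if k not in("pixels","depth")})
    find(p,["chip_hook","hook_finger","pull_loop","mat","jointer","offcut","tape_measure","steel_square","push_block"])
E
```

```text
pics
0.0 [0.18437521 0.59665257 0.23024677] [-1.33471123e-04  1.49282795e-01  9.88794043e-01 -9.85058211e-04]
top {'vfov': 48.97346135792818, 'cx': 263.0937096702976, 'cy': 198.22732721939946, 'T': array([[ 0.01576924,  0.99799416, -0.06131066,  0.43410589],
       [-0.99982443,  0.01511808, -0.01107014, -0.15248823],
       [-0.01012104,  0.06147446,  0.99805734,  1.6010409 ],
       [ 0.        ,  0.        ,  0.        ,  1.        ]]), 'shot': 1}
chip_hook [([0.261, -0.216, 0.024], 0.66), ([0.558, -0.299, 0.027], 0.61), ([0.397, -0.59, 0.023], 0.5)]
hook_finger [([0.394, -0.587, 0.026], 0.71), ([0.557, -0.295, 0.024], 0.7), ([0.257, -0.214, 0.022], 0.63)]
pull_loop [([0.433, 0.244, 0.056], 0.59)]
mat [([0.523, -0.253, 0.001], 0.65)]
jointer [([0.573, 0.496, 0.147], 0.97)]
offcut [([0.686, 0.049, 0.024], 0.79)]
tape_measure [([0.347, 0.155, 0.064], 0.6)]
steel_square [([0.67, -0.318, 0.001], 0.72)]
push_block [([0.515, 0.271, 0.161], 0.86)]
scene {'vfov': 56.28661440951168, 'cx': 256.469516219112, 'cy': 199.7335056033522, 'T': array([[ 0.87920993, -0.24582131,  0.40811981,  1.02113752],
       [ 0.47623266,  0.47838123, -0.7378034 , -0.99476908],
       [-0.01386906,  0.84304406,  0.53766567,  0.75416934],
       [ 0.        ,  0.        ,  0.        ,  1.        ]]), 'shot': 2}
chip_hook [([0.268, -0.216, 0.017], 0.82), ([0.408, -0.588, 0.017], 0.82), ([0.559, -0.311, 0.025], 0.56)]
hook_finger [([0.404, -0.591, 0.013], 0.98), ([0.558, -0.318, 0.021], 0.7), ([0.263, -0.216, 0.015], 0.61)]
pull_loop [([0.579, 0.227, 0.034], 0.7)]
mat [([0.529, -0.262, 0.004], 0.73)]
jointer [([0.629, 0.382, 0.12], 0.87)]
offcut [([0.688, 0.028, 0.019], 0.87), ([0.519, 0.254, 0.163], 0.5)]
tape_measure [([0.354, 0.148, 0.045], 0.5), ([0.579, 0.228, 0.033], 0.43)]
steel_square [([0.676, -0.343, 0.005], 0.66), ([0.557, -0.311, 0.025], 0.23)]
push_block [([0.522, 0.25, 0.161], 0.57)]
```

View pics/top.png

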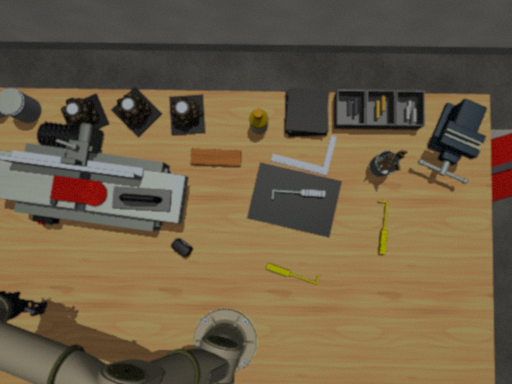

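View pics/scene.png

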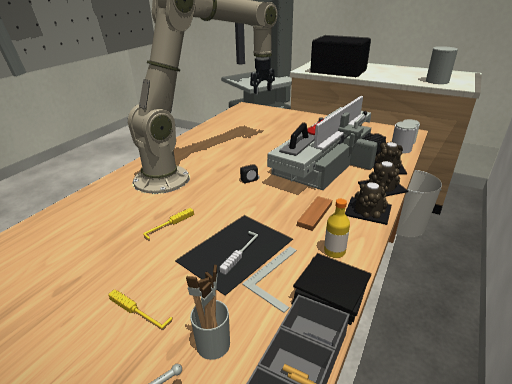

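The top view shows the mat at about (295,200), with the white chip hook's handle at (313,194) and its finger at (273,197). The outfeed table's end edge is at about x=185 px, rows 172–230. Yellow look-alikes are at (290,273) and (383,228), the offcut is at (216,157), and the tape measure is at (181,247).

```bash
cat >> h.py <<'E'
def xyzmap(pic):
    f=192/np.tan(np.radians(pic["vfov"])/2); d=pic["depth"].astype(float)
    v,u=np.mgrid[:384,:512]
    c=np.stack([(u-pic["cx"])/f*d,-(v-pic["cy"])/f*d,-d,np.ones_like(d)],-1)
    return (c@pic["T"].T)[...,:3]
E
python3 - <<'E'
from h import *
p=grab_frame("top"); M=xyzmap(p); g=p["pixels"].astype(int)
np.savez("top.npz",M=M,g=g)
z=M[...,2]
# bed top
m=(z>.142)&(z<.158)&(M[...,1]<.6)&(M[...,1]>.1)&(M[...,0]>.35)&(M[...,0]<.75)&(np.indices(z.shape)[1]<195)
P=M[m]; r=cv2.minAreaRect(P[:,:2].astype(np.float32)); print("bed",m.sum(),r,cv2.boxPoints(r).round(3).tolist(),np.median(P[:,2]))
# end edge: for each row the rightmost bed pixel
e=np.array([M[v][m[v]][-1] for v in range(384) if m[v].sum()>10]); print(e.round(3)[::4].tolist())
# mat
v,u=np.indices(z.shape); reg=(u>240)&(u<350)&(v>155)&(v<245)
k=reg&(g.max(-1)<75)
Q=M[k]; r=cv2.minAreaRect(Q[:,:2].astype(np.float32)); print("mat",r,cv2.boxPoints(r).round(3).tolist(),np.median(Q[:,2]))
h=(u>262)&(u<330)&(v>180)&(v<205)&(g.min(-1)>85)
for a in M[h][::6]: print(a.round(3))
E
```

```text
bed 2993 ((0.5714904069900513, 0.3721514940261841), (0.46869024634361267, 0.22189785540103912), 83.00959014892578) [[0.43299999833106995, 0.15299999713897705], [0.652999997138977, 0.12600000202655792], [0.7099999785423279, 0.5910000205039978], [0.49000000953674316, 0.6179999709129333]] 0.1503627045273983
[[0.627, 0.354, 0.155], [0.613, 0.248, 0.146], [0.599, 0.146, 0.152], [0.586, 0.138, 0.151], [0.572, 0.139, 0.149], [0.558, 0.142, 0.149], [0.544, 0.142, 0.145], [0.53, 0.144, 0.152], [0.516, 0.147, 0.152], [0.502, 0.147, 0.15], [0.489, 0.147, 0.145], [0.475, 0.15, 0.148], [0.461, 0.151, 0.142], [0.447, 0.153, 0.146]]
mat ((0.5258183479309082, -0.2516319453716278), (0.31278756260871887, 0.2205626219511032), 78.02946472167969) [[0.38499999046325684, -0.38199999928474426], [0.6010000109672546, -0.4269999861717224], [0.6660000085830688, -0.12200000137090683], [0.44999998807907104, -0.07599999755620956]] 0.002817800436789808
[ 0.568 -0.172  0.006]
[ 0.568 -0.284  0.025]
[ 0.57  -0.308  0.004]
[ 0.57  -0.331  0.002]
[ 0.563 -0.187  0.017]
[ 0.565 -0.21  -0.003]
[ 0.565 -0.233 -0.001]
[ 0.564 -0.28   0.026]
[ 0.564 -0.302  0.033]
[ 0.564 -0.325  0.031]
[ 0.567 -0.351  0.002]
[ 0.559 -0.172  0.02 ]
[ 0.56  -0.194  0.016]
[ 0.56  -0.217  0.021]
[ 0.56  -0.239  0.026]
[ 0.561 -0.262  0.012]
[ 0.56  -0.284  0.024]
[ 0.561 -0.306  0.026]
[ 0.561 -0.329  0.024]
[ 0.562 -0.352  0.019]
[ 0.556 -0.172  0.016]
[ 0.556 -0.239  0.022]
[ 0.557 -0.262  0.017]
[ 0.556 -0.284  0.032]
[ 0.557 -0.307  0.02 ]
[ 0.557 -0.329  0.024]
[ 0.558 -0.352  0.024]
[ 0.551 -0.172  0.023]
[ 0.553 -0.291  0.029]
[ 0.553 -0.314  0.025]
[ 0.553 -0.336  0.029]
[ 0.554 -0.359  0.027]
[ 0.549 -0.28   0.028]
[ 0.549 -0.303  0.023]
[ 0.55  -0.326  0.022]
[ 0.55  -0.347  0.028]
[ 0.544 -0.168  0.019]
[ 0.546 -0.296  0.024]
[ 0.546 -0.318  0.022]
[ 0.546 -0.34   0.029]
[ 0.547 -0.363  0.024]
[ 0.542 -0.348  0.026]
[ 0.536 -0.168  0.022]
```

```bash
cat >> h.py <<'E'
from scipy.spatial.transform import Rotation as R
def to(x,y,z,yaw=None):
    "jog xyz and spin from here to world point; yaw = heading of tool y, deg"
    s=read_state(); q=s["ee_rot"]; r=R.from_quat([q[1],q[2],q[3],q[0]]); m=r.as_matrix()
    cur=np.degrees(np.arctan2(m[1,1],m[0,1])); d=m.T@(np.array([x,y,z])-s["position"])
    sp=None if yaw is None else -((yaw-cur+90)%180-90)
    print("xyz",d.round(4).tolist(),"spin",sp,"cur",cur,"pos",s["position"].round(4),"t",s["time_s"],"F",s["wrist_force"].round(1),"op",s["opening"],"ff",s["finger_force"])
E
python3 -m jog '{"xyz":[[0,0,-0.05],[0,0,-0.1],[-0.394,-0.346,-0.1],[-0.394,-0.346,-0.1],[-0.394,-0.346,-0.1],[-0.394,-0.346,-0.1],[-0.394,-0.346,-0.1],[-0.394,-0.346,-0.1]],"spin":[0,8,16,24,32,40,48,56],"fingers":[1,1,1,1,1,1,1,1]}'
python3 -c "
from h import *
to(.555,-.28,.26,0)"
```

```text
time_s: 1.85
position: [0.3422, 0.3395, 0.3315]
ee_rot: [-0.0, 0.598, 0.801, 0.0]
wrist_force: [1.1, -0.2, -1.0]
opening: 0.0851
finger_force: 0.0
xyz [-0.6545, 0.0281, 0.0711] spin 16.495734561744968 cur 16.49573456174496 pos [0.3422 0.3395 0.3315] t 1.85 F [ 1.1 -0.2 -1. ] op 0.08512268231059963 ff 0.0
```

```bash
python3 -m jog '{"xyz":[[-0.04,0.02,0],[-0.085,0.04,0],[-0.13,0.06,0],[-0.18,0.07,0],[-0.23,0.075,0],[-0.28,0.075,0],[-0.33,0.075,0],[-0.38,0.075,0]],"spin":[4,8,12,16,16,16,16,16],"fingers":[1,1,1,1,1,1,1,1]}'
python3 -c "
from h import *
to(.555,-.28,.26,0)"
```

```text
time_s: 2.65
position: [0.5231, -0.0014, 0.3317]
ee_rot: [0.0, 0.702, 0.712, 0.0]
wrist_force: [0.2, 0.1, -0.7]
opening: 0.0848
finger_force: 0.0
xyz [-0.2791, 0.0277, 0.0715] spin 0.8469711572351173 cur 0.8469711572351235 pos [ 0.5231 -0.0014  0.3317] t 2.65 F [ 0.2  0.1 -0.7] op 0.08481718105067333 ff 0.0
```

```bash
python3 -m jog '{"xyz":[[-0.05,0,0.01],[-0.1,-0.015,0.02],[-0.15,-0.02,0.03],[-0.2,-0.025,0.05],[-0.25,-0.03,0.07],[-0.27,-0.03,0.07],[-0.27,-0.03,0.07]],"spin":[0,0,0,0,0,0,0],"fingers":[1,1,1,1,1,1,1]}'
python3 - <<'E'
from h import *
to(.555,-.28,.26,0)
p=grab_frame("wrist"); save(p,"w1"); M=xyzmap(p); np.savez("w1.npz",M=M,g=p["pixels"])
find(p,["chip_hook","hook_finger"])
E
```

```text
time_s: 3.35
position: [0.494, -0.2753, 0.2605]
ee_rot: [-0.0, 0.705, 0.709, -0.002]
wrist_force: [0.4, 0.5, 0.4]
opening: 0.0856
finger_force: 0.0
xyz [-0.0051, 0.0609, 0.0003] spin 0.35379876370197394 cur 0.3537987637019749 pos [ 0.494  -0.2753  0.2605] t 3.35 F [0.4 0.5 0.4] op 0.0856162629684838 ff 0.0
chip_hook [([0.559, -0.291, 0.026], 0.96), ([0.373, -0.573, 0.012], 0.68)]
hook_finger [([0.264, -0.205, 0.023], 0.83), ([0.373, -0.572, 0.013], 0.65), ([0.559, -0.29, 0.023], 0.6)]
```

View pics/w1.png

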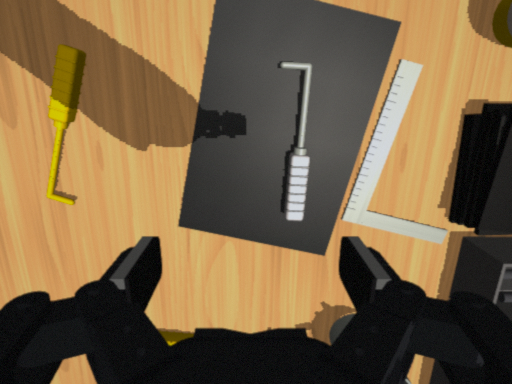

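Run:
```python
import numpy as np,cv2
d=np.load("w1.npz"); M=d["M"]; g=d["g"].astype(int); z=M[...,2]
reg=(abs(M[...,0]-.555)<.06)&(abs(M[...,1]+.26)<.15)&(g.min(-1)>85)
H=M[reg&(z>.020)&(z<.035)][:,:2].astype(np.float32)
a=reg&(z>.007)
r=cv2.minAreaRect(H[H[:,1]<-.27]); print(len(H),r,cv2.boxPoints(r).round(3).tolist())
A=M[reg]
for y in np.arange(-.38,-.14,.01):
    q=A[abs(A[:,1]-y)<.004]
    if len(q): print(round(y,2),len(q),q[:,0].min().round(4),q[:,0].max().round(4),np.median(q[:,0]).round(4),np.median(q[:,2]).round(4))
```

```text
1234 ((0.5561084151268005, -0.31772252917289734), (0.09445838630199432, 0.023314572870731354), 86.7373046875) [[0.5419999957084656, -0.36399999260902405], [0.5649999976158142, -0.3659999966621399], [0.5699999928474426, -0.2709999978542328], [0.546999990940094, -0.27000001072883606]]
-0.38 1 0.5551 0.5551 0.5551 0.0023
-0.37 7 0.5463 0.5706 0.5703 0.0031
-0.36 97 0.5431 0.5716 0.5539 0.0268
-0.35 95 0.543 0.5709 0.5544 0.0271
-0.34 102 0.5434 0.5729 0.5555 0.0269
-0.33 98 0.5436 0.5726 0.555 0.0269
-0.32 108 0.5444 0.5736 0.5561 0.0268
-0.31 112 0.5451 0.5742 0.5566 0.0267
-0.3 127 0.5457 0.5746 0.5573 0.0268
-0.29 119 0.5466 0.5755 0.5582 0.0269
-0.28 130 0.5465 0.6008 0.5588 0.0257
-0.27 228 0.5391 0.6149 0.5653 0.0044
-0.26 205 0.547 0.6147 0.5817 0.0032
-0.25 181 0.5454 0.6131 0.5823 0.0033
-0.24 176 0.5333 0.6111 0.5827 0.0032
-0.23 160 0.5483 0.6132 0.5847 0.0033
-0.22 124 0.5402 0.6148 0.5865 0.0033
-0.21 116 0.5371 0.6117 0.5775 0.0036
-0.2 93 0.5455 0.61 0.5781 0.0036
-0.19 107 0.5428 0.6133 0.5698 0.0037
-0.18 77 0.5508 0.6072 0.5656 0.0168
-0.17 214 0.5304 0.5864 0.5482 0.0181
```

The wrist view shows the hook's handle at (297,185), with the shank running up to (307,66) and the finger going left to (283,65). From this I get the handle middle at (0.556,-0.320), heading 86.5°.

```bash
python3 -c "
from h import *
to(.556,-.32,.01,-3.5)"
```

```text
xyz [-0.0517, 0.0581, 0.2513] spin 4.346939758094152 cur 0.8469397580941512 pos [ 0.4971 -0.2693  0.2613] t 3.5 F [ 0.2  0.6 -0.5] op 0.0851693497037245 ff 0.0
```

```bash
python3 -m jog '{"xyz":[[-0.03,0.03,0.03],[-0.052,0.06,0.06],[-0.052,0.06,0.1],[-0.052,0.06,0.15],[-0.052,0.06,0.18],[-0.052,0.06,0.18],[-0.052,0.06,0.18]],"spin":[2,4,4,4,4,4,4],"fingers":[1,1,1,1,1,1,1]}' 80
python3 - <<'E'
from h import *
for i in range(2):
    to(.556,-.32,.009,-3.5); p=grab_frame("wrist")
to(.556,-.32,.009,-3.5)
E
```

```text
time_s: 4.2
position: [0.5586, -0.3197, 0.0823]
ee_rot: [0.0, 0.726, 0.688, 0.0]
wrist_force: [-0.3, -0.4, 1.2]
opening: 0.0852
finger_force: 0.0
xyz [-0.0005, -0.0026, 0.0733] spin 0.45534518235422183 cur -3.04465481764578 pos [ 0.5586 -0.3197  0.0823] t 4.2 F [-0.3 -0.4  1.2] op 0.08522251302087702 ff 0.0
xyz [0.0005, -0.0034, 0.0747] spin 0.42528060212895014 cur -3.074719397871053 pos [ 0.5591 -0.3206  0.0837] t 4.25 F [-0.  -0.5  0.1] op 0.08557363959070849 ff 0.0
xyz [0.0011, -0.0036, 0.0752] spin 0.4009213408609327 cur -3.0990786591390664 pos [ 0.5593 -0.3211  0.0842] t 4.3 F [ 0.3 -0.   0.1] op 0.08549949224364392 ff 0.0
```

```bash
python3 -m jog '{"xyz":[[0,-0.003,0.04],[0,-0.003,0.075],[0,-0.003,0.075],[0,-0.003,0.075],[0,-0.003,0.075],[0,-0.003,0.075],[0,-0.003,0.075],[0,-0.003,0.075]],"spin":[0,0,0,0,0,0,0,0],"fingers":[1,1,1,-1,-1,-1,-1,-1]}' 80
python3 -m jog '{"xyz":[[0,0,0],[0,0,0],[0,0,-0.03],[0,0,-0.06],[0,0,-0.09],[0,0,-0.09]],"spin":[0,0,0,0,0,0],"fingers":[-1,-1,-1,-1,-1,-1]}'
python3 - <<'E'
from h import *
p=grab_frame("wrist"); save(p,"w2"); M=xyzmap(p); np.savez("w2.npz",M=M,g=p["pixels"]); to(0,0,0)
find(p,["hook_finger","chip_hook"])
E
```

```text
time_s: 5.1
position: [0.5555, -0.3214, 0.008]
ee_rot: [0.001, 0.726, 0.687, 0.001]
wrist_force: [-1.2, 1.2, 7.9]
opening: 0.0223
finger_force: 79.9
time_s: 5.7
position: [0.5564, -0.3227, 0.1012]
ee_rot: [0.003, 0.727, 0.687, 0.001]
wrist_force: [0.4, -1.7, -1.8]
opening: 0.0224
finger_force: 79.3
xyz [0.2905, -0.5729, 0.096] spin None cur -3.184461114811213 pos [ 0.5555 -0.3217  0.0987] t 5.75 F [ 0.5 -0.7 -3.4] op 0.021944142601628386 ff 79.30696964263916
hook_finger [([0.562, -0.296, 0.12], 0.84), ([0.673, -0.309, 0.0], 0.16)]
chip_hook [([0.563, -0.297, 0.121], 0.62)]
```

View pics/w2.png

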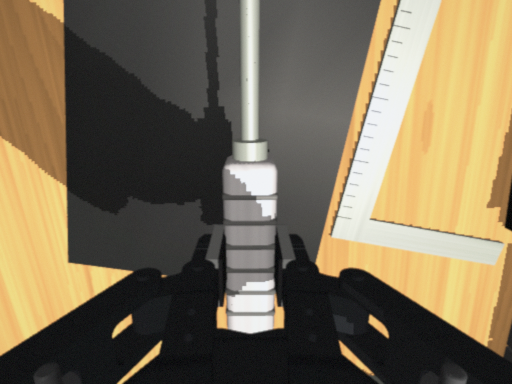

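Run:
```python
import numpy as np
d=np.load("w2.npz"); M=d["M"]; g=d["g"]; z=M[...,2]
m=(z>.06)&(z<.16)&(M[...,1]>-.28)&(M[...,1]<-.12)&(abs(M[...,0]-.56)<.07)
P=M[m]
for y in np.arange(-.28,-.12,.01):
    q=P[abs(P[:,1]-y)<.005]
    if len(q): print(round(y,2),len(q),q[:,0].min().round(4),q[:,0].max().round(4),np.median(q,axis=0).round(4))
print(P[:,1].max())
```

```text
-0.28 600 0.5481 0.5696 [ 0.5587 -0.2784  0.1156]
-0.27 676 0.5518 0.5673 [ 0.5594 -0.2709  0.1127]
-0.26 433 0.5559 0.5644 [ 0.56   -0.2599  0.1113]
-0.25 472 0.5566 0.5648 [ 0.5607 -0.25    0.1112]
-0.24 499 0.5573 0.5653 [ 0.5614 -0.2399  0.1111]
-0.23 548 0.5575 0.5658 [ 0.5617 -0.2299  0.1111]
-0.22 523 0.5582 0.5663 [ 0.5622 -0.2204  0.1111]
-0.21528713672298277
```

The wrist view shows the hook held square and level, with the shank running up from (250,140). Next I go in front of the jointer and measure the table edge.

```bash
python3 -c "
from h import *
to(.541,-.08,.2,-6.5)"
```

```text
xyz [0.2393, -0.0265, -0.1042] spin 3.3338257482821945 cur -3.1661742517178113 pos [ 0.5542 -0.3203  0.0956] t 5.85 F [-1.   0.3 -3. ] op 0.02201095105137862 ff 79.27004814147949
```

```bash
python3 -m jog '{"xyz":[[0.02,0,-0.04],[0.06,-0.01,-0.07],[0.11,-0.01,-0.1],[0.16,-0.02,-0.105],[0.2,-0.026,-0.105],[0.24,-0.026,-0.105],[0.24,-0.026,-0.105],[0.24,-0.026,-0.105]],"spin":[1,2,3,3.3,3.3,3.3,3.3,3.3],"fingers":[-1,-1,-1,-1,-1,-1,-1,-1]}'
python3 - <<'E'
from h import *
p=grab_frame("wrist"); save(p,"w3"); M=xyzmap(p); g=p["pixels"]; np.savez("w3.npz",M=M,g=g); to(0,0,0)
z=M[...,2]
m=(abs(z-.15)<.006)&(M[...,1]>.1)&(M[...,1]<.4)
P=M[m]; print(len(P),np.median(P[:,2]),P.min(0),P.max(0))
e=[]
for x in np.arange(.42,.62,.01):
    q=P[abs(P[:,0]-x)<.005]
    if len(q)>5: e.append((x,q[:,1].min())); print(x.round(3),q[:,1].min().round(4),q[:,1].max().round(4),len(q))
q=P[P[:,1]<.19]; print("side x",[(y.round(2),P[abs(P[:,1]-y)<.005][:,0].min().round(4),P[abs(P[:,1]-y)<.005][:,0].max().round(4)) for y in np.arange(.15,.26,.01) if (abs(P[:,1]-y)<.005).sum()>3])
q=M[(abs(z-.022)<.008)&(abs(M[...,0]-.68)<.08)]; print("offcut",q.min(0),q.max(0)) if len(q) else 0
find(p,["pull_loop","jointer","offcut","tape_measure"])
E
```

```text
time_s: 6.65
position: [0.5413, -0.0779, 0.1999]
ee_rot: [-0.001, 0.745, 0.667, -0.001]
wrist_force: [0.2, -1.1, -3.2]
opening: 0.0225
finger_force: 79.5
xyz [0.0187, -0.5463, 0.2013] spin None cur -6.438981298018029 pos [ 0.5412 -0.0798  0.2002] t 6.7 F [-0.6 -1.3 -2.3] op 0.022143303797208327 ff 79.47693228721619
  return _methods._mean(a, axis=axis, dtype=dtype,
  ret = ret.dtype.type(ret / rcount)
Traceback (most recent call last):
ValueError: zero-size array to reduction operation minimum which has no identity
```

View pics/w3.png

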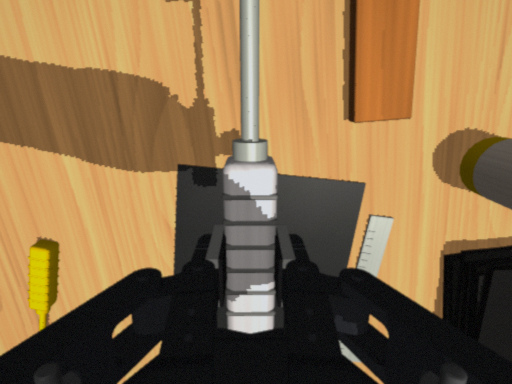

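The view shows the hook held straight, the mat's edge at row 180 and the offcut at (385,60). The jointer is out of view, so I go higher and forward to see the table edge.

```bash
python3 -m jog '{"xyz":[[0,0,-0.05],[0.02,0,-0.1],[0.06,0,-0.13],[0.1,0,-0.14],[0.14,0,-0.14],[0.14,0,-0.14],[0.14,0,-0.14]],"spin":[0,0,0,0,0,0,0],"fingers":[-1,-1,-1,-1,-1,-1,-1]}'
python3 - <<'E'
from h import *
p=grab_frame("wrist"); save(p,"w4"); M=xyzmap(p); g=p["pixels"]; np.savez("w4.npz",M=M,g=g); to(0,0,0)
z=M[...,2]
m=(abs(z-.15)<.006)&(M[...,1]>.1)&(M[...,1]<.4)
P=M[m]; print(len(P))
if len(P):
  for x in np.arange(.42,.62,.01):
    q=P[abs(P[:,0]-x)<.005]
    if len(q)>5: print(x.round(3),q[:,1].min().round(4),q[:,1].max().round(4),len(q),np.median(q[:,2]).round(4))
  print("side x",[(y.round(2),P[abs(P[:,1]-y)<.005][:,0].min().round(4),P[abs(P[:,1]-y)<.005][:,0].max().round(4)) for y in np.arange(.13,.26,.01) if (abs(P[:,1]-y)<.005).sum()>3])
find(p,["pull_loop","jointer","offcut","tape_measure"])
E
```

```text
time_s: 7.4
position: [0.5577, 0.0588, 0.3402]
ee_rot: [0.0, 0.746, 0.666, -0.001]
wrist_force: [-0.2, -1.5, -2.0]
opening: 0.0219
finger_force: 79.8
xyz [-0.1206, -0.5469, 0.3414] spin None cur -6.632131122463614 pos [0.5576 0.0573 0.3405] t 7.45 F [ 0.4 -0.5 -2.3] op 0.02204673775861063 ff 79.75879669189453
8519
0.44 0.1553 0.2298 381 0.1498
0.45 0.1541 0.2324 843 0.1501
0.46 0.1531 0.2309 830 0.15
0.47 0.1518 0.2301 687 0.15
0.48 0.1508 0.1838 335 0.1501
0.49 0.1495 0.1834 342 0.1501
0.5 0.1485 0.1826 352 0.1501
0.51 0.1465 0.1822 355 0.15
0.52 0.1452 0.1817 375 0.15
0.53 0.1441 0.1816 381 0.1501
0.54 0.143 0.1807 394 0.15
0.55 0.1418 0.2203 674 0.1501
0.56 0.1416 0.2197 517 0.1501
0.58 0.1384 0.2158 377 0.15
0.59 0.1372 0.216 851 0.1501
0.6 0.1369 0.2149 731 0.1499
0.61 0.1834 0.2142 94 0.1494
side x [(np.float64(0.14), np.float64(0.5267), np.float64(0.6004)), (np.float64(0.15), np.float64(0.4477), np.float64(0.6013)), (np.float64(0.16), np.float64(0.4359), np.float64(0.6033)), (np.float64(0.17), np.float64(0.4361), np.float64(0.604)), (np.float64(0.18), np.float64(0.4381), np.float64(0.6061)), (np.float64(0.19), np.float64(0.439), np.float64(0.6068)), (np.float64(0.2), np.float64(0.4403), np.float64(0.6074)), (np.float64(0.21), np.float64(0.4419), np.float64(0.6094)), (np.float64(0.22), np.float64(0.443), np.float64(0.5946)), (np.float64(0.23), np.float64(0.4438), np.float64(0.4733))]
pull_loop [([0.622, 0.221, 0.067], 0.73), ([0.692, -0.188, -0.001], 0.52)]
jointer [([0.527, 0.175, 0.152], 0.91)]
offcut [([0.685, 0.055, 0.024], 0.65)]
tape_measure [([0.358, 0.163, 0.064], 0.9)]
```

View pics/w4.png

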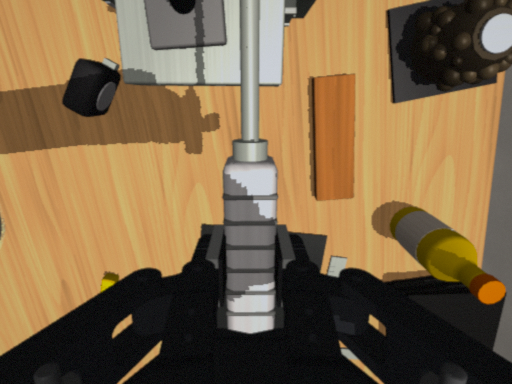

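The view shows the table edge at row 84, columns 125–283, the tape measure at (92,85) and the offcut at (334,135). I take ledge = (0.517, 0.146) and yaw axis (0.118, 0.993), which agrees with the top camera.

```bash
cat >> h.py <<'E'
def J(jx,jy):
    a=np.array([.118,.993]); b=np.array([-.993,.118]); return np.array([.517,.146])+jx*a+jy*b
def inJ(p):
    d=np.array(p[:2])-[.517,.146]; print("J",round(d@[.118,.993],4),round(d@[-.993,.118],4),"z",p[2])
E
python3 -c "
from h import *
to(*J(-.2,-.05),.041,-6.8)"
```

```text
xyz [-0.1166, -0.001, 0.3003] spin 0.13212392392505024 cur -6.667876076074954 pos [0.5576 0.0573 0.3412] t 7.65 F [-0.   0.2 -2.1] op 0.02246893701473922 ff 79.75918650627136
```

```bash
python3 -m jog '{"xyz":[[-0.05,0,0],[-0.09,0,0.03],[-0.117,0,0.07],[-0.117,0,0.12],[-0.117,0,0.17],[-0.117,0,0.22],[-0.117,0,0.26],[-0.117,0,0.29]],"spin":[0,0,0,0,0,0,0,0],"fingers":[-1,-1,-1,-1,-1,-1,-1,-1]}'
python3 -m jog '{"xyz":[[0,0,0.01],[0,0,0.01],[0,0,0.01]],"spin":[0,0,0],"fingers":[-1,-1,-1]}'
python3 - <<'E'
from h import *
for i in range(3):
    p=grab_frame("scene"); s=read_state(); inJ(s["position"])
to(*J(-.083,-.05),.041,-6.8)
find(p,["pull_loop","hook_finger"])
M=xyzmap(p)
E
```

```text
time_s: 8.45
position: [0.5429, -0.0577, 0.0487]
ee_rot: [-0.001, 0.746, 0.665, -0.001]
wrist_force: [-0.2, 0.9, -2.2]
opening: 0.0222
finger_force: 79.6
time_s: 8.75
position: [0.5456, -0.0575, 0.0429]
ee_rot: [0.001, 0.746, 0.666, 0.001]
wrist_force: [0.6, -0.1, -2.7]
opening: 0.0219
finger_force: 79.5
J -0.1986 -0.0527 z 0.04326623670561022
J -0.1983 -0.0527 z 0.04328045724360326
J -0.1982 -0.0525 z 0.04310569274303315
xyz [0.1152, -0.0019, 0.0022] spin 0.32361396165454437 cur -6.476386038345456 pos [ 0.5458 -0.057   0.0431] t 8.9 F [-0.5 -0.2 -3.1] op 0.022321500763737342 ff 79.54036474227905
pull_loop [([0.587, 0.226, 0.037], 0.86)]
hook_finger [([0.404, -0.59, 0.013], 0.91), ([0.265, -0.219, 0.011], 0.61), ([0.549, -0.075, 0.055], 0.6)]
```

```bash
python3 -m jog '{"xyz":[[0.03,0,0.002],[0.06,-0.001,0.002],[0.085,-0.002,0.002],[0.105,-0.002,0.002],[0.115,-0.002,0.002],[0.115,-0.002,0.002],[0.115,-0.002,0.002]],"spin":[0,0,0,0,0,0,0],"fingers":[-1,-1,-1,-1,-1,-1,-1]}'
python3 - <<'E'
from h import *
p=grab_frame("scene"); g=p["pixels"][130:230,220:350,::-1]; cv2.imwrite("pics/s2.png",cv2.resize(g,None,fx=6,fy=6,interpolation=cv2.INTER_CUBIC))
s=read_state(); inJ(s["position"]); to(*J(-.083,-.016),.041,-6.8)
E
```

```text
time_s: 9.7
position: [0.5554, 0.0564, 0.0395]
ee_rot: [0.0, 0.746, 0.666, -0.0]
wrist_force: [0.6, -0.9, -2.8]
opening: 0.0223
finger_force: 79.6
J -0.085 -0.0488 z 0.039508819630891104
xyz [0.0021, -0.0328, -0.0015] spin 0.2203212158444927 cur -6.579678784155504 pos [0.5554 0.0559 0.0395] t 9.75 F [ 0.2 -0.6 -2.3] op 0.022116506478648254 ff 79.63323712348938
```

View pics/s2.png

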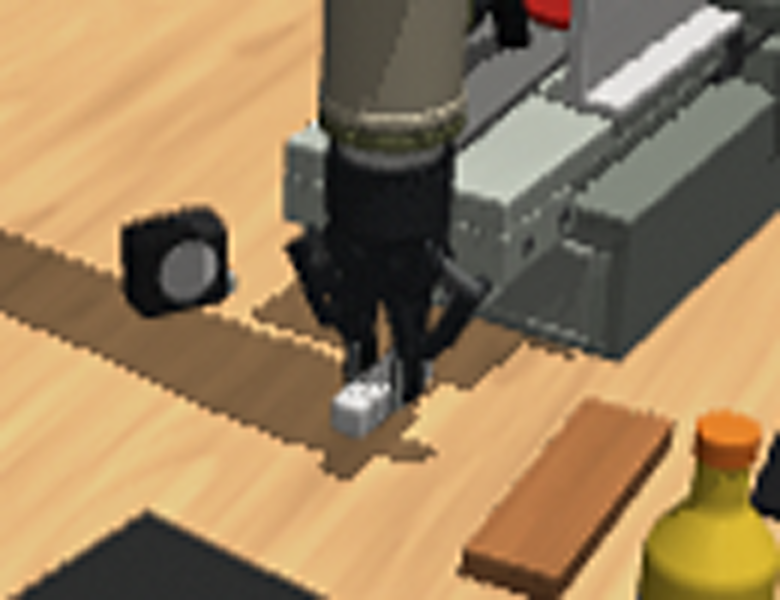

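The crop shows the gripper with the handle at (385,400) in front of the overhang. The hook is under the table with no contact force. Now I shift sideways so the finger goes into the loop.

```bash
python3 -m jog '{"xyz":[[0.002,-0.01,-0.001],[0.002,-0.02,-0.001],[0.002,-0.028,-0.001],[0.002,-0.033,-0.001],[0.002,-0.033,-0.001]],"spin":[0,0,0,0,0],"fingers":[-1,-1,-1,-1,-1]}'
python3 -c "
from h import *
inJ(read_state()['position']);to(*J(-.083,-.016),.041,-6.8)"
```

```text
time_s: 10.25
position: [0.5219, 0.0636, 0.0403]
ee_rot: [-0.0, 0.746, 0.666, -0.0]
wrist_force: [-0.4, 0.1, -2.3]
opening: 0.0223
finger_force: 79.7
J -0.0813 -0.0146 z 0.04029935191162244
xyz [-0.0018, 0.0014, -0.0007] spin 0.34272514149255073 cur -6.4572748585074535 pos [0.5219 0.0636 0.0403] t 10.25 F [-0.4  0.1 -2.3] op 0.02225131647422723 ff 79.69192743301392
```

```bash
python3 -m jog '{"xyz":[[-0.01,0,0],[-0.02,0,0],[-0.03,0,0],[-0.035,0,0],[-0.035,0,0]],"spin":[0,0,0,0,0],"fingers":[-1,-1,-1,-1,-1]}'
python3 -c "
from h import *
inJ(read_state()['position']);to(0,0,0)"
```

```text
time_s: 10.75
position: [0.519, 0.0267, 0.0404]
ee_rot: [0.0, 0.747, 0.665, -0.0]
wrist_force: [0.0, 0.5, -1.9]
opening: 0.0224
finger_force: 79.7
J -0.1183 -0.0161 z 0.04038623642995662
xyz [-0.0864, -0.5125, 0.0402] spin None cur -6.629220687121573 pos [0.519  0.0267 0.0404] t 10.75 F [ 0.   0.5 -1.9] op 0.022411428910209513 ff 79.68522906303406
```

Run:
```python
from h import *
F=[]
for i in range(8):
    p=grab_frame("scene"); F.append(read_state()["wrist_force"])
print(np.mean(F,0),np.std(F,0))
g=p["pixels"][130:230,220:350,::-1]; cv2.imwrite("pics/s3.png",cv2.resize(g,None,fx=6,fy=6,interpolation=cv2.INTER_CUBIC))
```

```text
[ 0.45836854  1.41126226 -2.67989309] [0.67215079 0.50058408 0.42228123]
```

View pics/s3.png

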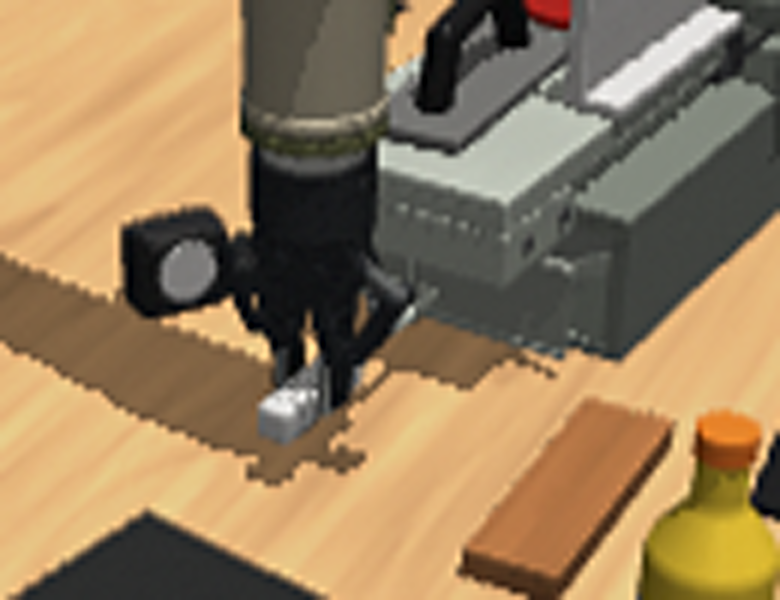

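The crop shows the drawer's front has come forward under the table, around (480,340), and the force is about 1.4 N toward +y, so the hook has caught. Now I pull on.

```bash
python3 -m jog '{"xyz":[[-0.02,0,0],[-0.04,0,0],[-0.06,0,0],[-0.08,0,0],[-0.095,0,0],[-0.108,0,0],[-0.12,0,0],[-0.128,0,0]],"spin":[0,0,0,0,0,0,0,0],"fingers":[-1,-1,-1,-1,-1,-1,-1,-1]}'
python3 -m jog '{"xyz":[[0,0,0],[0,0,0],[0,0,0]],"spin":[0,0,0],"fingers":[-1,-1,-1]}'
python3 - <<'E'
from h import *
F=[]
for i in range(4):
    p=grab_frame("top"); F.append(read_state()["wrist_force"])
print(np.mean(F,0)); inJ(read_state()["position"])
M=xyzmap(p); z=M[...,2]
a=np.array([.118,.993]); b=np.array([-.993,.118]); D=M[...,:2]-[.517,.146]; jx=D@a; jy=D@b
m=(z>.06)&(z<.1)&(jx<-.02)&(jx>-.15)&(abs(jy)<.11)
print(m.sum(), np.percentile(jx[m],[0,2,10,50]) if m.any() else 0)
E
```

```text
time_s: 11.95
position: [0.5041, -0.0995, 0.0402]
ee_rot: [-0.0, 0.746, 0.666, -0.0]
wrist_force: [-1.2, 2.1, -2.5]
opening: 0.0222
finger_force: 79.7
time_s: 12.25
position: [0.5048, -0.0982, 0.0403]
ee_rot: [0.0, 0.746, 0.666, 0.0]
wrist_force: [0.2, 0.8, -2.2]
opening: 0.022
finger_force: 79.7
[ 0.34451424  1.36561927 -2.74002766]
J -0.2439 -0.0166 z 0.04031429529779046
155 [-0.10470368 -0.10064363 -0.07877939 -0.07054522]
```

```bash
python3 -m jog '{"xyz":[[-0.003,0,0],[-0.006,0,0],[-0.006,0,0],[-0.006,0,0],[0,0,0],[0.006,0,0],[0.012,0,0],[0.012,0,0]],"spin":[0,0,0,0,0,0,0,0],"fingers":[-1,-1,-1,-1,-1,-1,-1,-1]}'
python3 - <<'E'
from h import *
F=[]
for i in range(4):
    p=grab_frame("top"); F.append(read_state()["wrist_force"])
print(np.mean(F,0)); inJ(read_state()["position"])
M=xyzmap(p); z=M[...,2]
a=np.array([.118,.993]); b=np.array([-.993,.118]); D=M[...,:2]-[.517,.146]; jx=D@a; jy=D@b
m=(z>.06)&(z<.1)&(jx<-.02)&(jx>-.15)&(abs(jy)<.11)
print(m.sum(), np.percentile(jx[m],[0,2,10,50]) if m.any() else 0)
E
```

```text
time_s: 13.25
position: [0.506, -0.0853, 0.0402]
ee_rot: [-0.0, 0.745, 0.667, -0.0]
wrist_force: [-0.7, -0.6, -2.6]
opening: 0.0226
finger_force: 79.7
[ 0.24905206 -0.06498806 -2.57134484]
J -0.2327 -0.0163 z 0.04030820097584154
148 [-0.11940158 -0.09382129 -0.06981629 -0.06153456]
```

```bash
python3 -m jog '{"xyz":[[0.002,0.01,0],[0.002,0.02,0],[0.002,0.03,0],[0.002,0.038,0],[-0.03,0.038,0],[-0.07,0.038,-0.02],[-0.1,0.038,-0.06],[-0.1,0.038,-0.06]],"spin":[0,0,0,0,0,0,0,0],"fingers":[-1,-1,-1,-1,-1,-1,-1,-1]}'
python3 - <<'E'
from h import *
p=grab_frame("top"); inJ(read_state()["position"])
M=xyzmap(p); z=M[...,2]
a=np.array([.118,.993]); b=np.array([-.993,.118]); D=M[...,:2]-[.517,.146]; jx=D@a; jy=D@b
m=(z>.06)&(z<.1)&(jx<-.02)&(jx>-.12)&(abs(jy)<.11)
print(m.sum(), np.percentile(jx[m],[0,2,10,50]) if m.any() else 0)
to(.556,-.322,.1,-3.5)
E
```

```text
time_s: 14.25
position: [0.5337, -0.1986, 0.1057]
ee_rot: [0.005, 0.749, 0.663, 0.001]
wrist_force: [0.7, -0.5, -2.3]
opening: 0.022
finger_force: 79.9
J -0.3366 -0.0566 z 0.1032148115339291
151 [-0.09610232 -0.09049039 -0.06830907 -0.06150539]
xyz [-0.1235, 0.0373, 0.0037] spin -3.2970807342993282 cur -6.797080734299324 pos [ 0.5335 -0.1949  0.1032] t 14.3 F [ 0.8 -0.3 -2.2] op 0.022005254650575932 ff 79.8588752746582
```

```bash
python3 -m jog '{"xyz":[[-0.04,0.012,0.003],[-0.08,0.024,0.003],[-0.124,0.037,0.003],[-0.124,0.037,0.03],[-0.124,0.037,0.055],[-0.124,0.037,0.065],[-0.124,0.037,0.065],[-0.124,0.037,0.065]],"spin":[-1,-2,-3.3,-3.3,-3.3,-3.3,-3.3,-3.3],"fingers":[-1,-1,-1,-1,-1,-1,-1,-1]}'
python3 - <<'E'
from h import *
grab_frame("top");grab_frame("top"); to(.556,-.322,.008,-3.5)
E
```

```text
time_s: 15.1
position: [0.5557, -0.3173, 0.0358]
ee_rot: [0.0, 0.726, 0.688, 0.0]
wrist_force: [-0.2, 0.1, -2.4]
opening: 0.0224
finger_force: 79.6
xyz [-0.0041, 0.0001, 0.0287] spin 0.3685289096228388 cur -3.1314710903771648 pos [ 0.5561 -0.3178  0.0367] t 15.2 F [-0.4  0.1 -2.3] op 0.022574212655061952 ff 79.63362693786621
```

```bash
python3 -m jog '{"xyz":[[-0.003,0,0.01],[-0.003,0,0.018],[-0.003,0,0.023],[-0.003,0,0.026],[-0.003,0,0.028],[-0.003,0,0.028],[-0.003,0,0.028]],"spin":[0,0,0,0,0,0,0],"fingers":[-1,-1,-1,-1,-1,-1,-1]}'
python3 - <<'E'
from h import *
F=[]
for i in range(4): grab_frame("top");F.append(read_state()["wrist_force"])
print(np.mean(F,0)); to(.556,-.322,.008,-3.5)
E
```

```text
time_s: 15.9
position: [0.5549, -0.3207, 0.008]
ee_rot: [-0.0, 0.726, 0.687, 0.0]
wrist_force: [-3.7, 2.8, 6.0]
opening: 0.0222
finger_force: 80.6
[-3.31245984  2.15826475  6.03915783]
xyz [-0.0012, 0.0012, 0.0] spin 0.32475537183695735 cur -3.1752446281630404 pos [ 0.5549 -0.3207  0.008 ] t 16.1 F [-3.8  2.5  5.9] op 0.022043193284181518 ff 80.5790627002716
```

On the mat (it now carries about 8 N). Release and lift.

```bash
python3 -m jog '{"xyz":[[0,0,0],[0,0,0],[0,0,0],[0,0,0],[0,0,0],[0,0,-0.02],[0,0,-0.05],[0,0,-0.1]],"spin":[0,0,0,0,0,0,0,0],"fingers":[0.2,1,1,1,1,1,1,1]}'
python3 -m jog '{"xyz":[[-0.04,-0.03,-0.05],[-0.04,-0.06,-0.1],[-0.04,-0.06,-0.15],[-0.04,-0.06,-0.15],[-0.04,-0.06,-0.15]],"spin":[0,0,0,0,0],"fingers":[1,1,1,1,1]}'
python3 - <<'E'
from h import *
to(0,0,0); p=grab_frame("wrist"); save(p,"w5"); q=grab_frame("top")
find(p,["chip_hook"]); find(q,["chip_hook","offcut","tape_measure","steel_square","push_block"])
M=xyzmap(q); z=M[...,2]
D=M[...,:2]-[.517,.146]; jx=D@[.118,.993]; jy=D@[-.993,.118]
m=(z>.06)&(z<.1)&(jx<-.02)&(jx>-.12)&(abs(jy)<.11); print(m.sum(),np.median(jx[m]))
E
```

```text
time_s: 16.9
position: [0.5533, -0.3193, 0.1053]
ee_rot: [-0.003, 0.726, 0.687, -0.001]
wrist_force: [0.8, -0.3, -0.7]
opening: 0.0855
finger_force: 0.0
time_s: 17.4
position: [0.4929, -0.3596, 0.2621]
ee_rot: [0.004, 0.727, 0.687, 0.001]
wrist_force: [0.2, -0.5, -0.1]
opening: 0.0851
finger_force: 0.0
xyz [0.3316, -0.5144, 0.2576] spin None cur -3.2860917939141774 pos [ 0.4929 -0.3596  0.2621] t 17.4 F [ 0.2 -0.5 -0.1] op 0.08512973611733002 ff 0.0
chip_hook [([0.264, -0.221, 0.021], 0.71), ([0.559, -0.301, 0.03], 0.6)]
chip_hook [([0.553, -0.298, 0.028], 0.79), ([0.392, -0.588, 0.026], 0.67)]
offcut [([0.688, 0.048, 0.022], 0.96)]
tape_measure [([0.347, 0.152, 0.064], 0.6)]
steel_square [([0.67, -0.32, 0.003], 0.82), ([0.347, 0.155, 0.066], 0.22)]
push_block [([0.515, 0.272, 0.164], 0.78)]
150 -0.0615877820372102
```

View pics/w5.png

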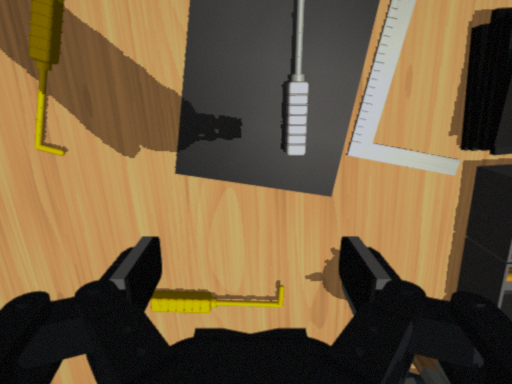

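The hook lies flat on the mat, with its handle at (297,118). The drawer still stands out, and the bystanders are where they were.

```bash
python3 -c "
from rig import *
print(job_done())"
```

```text
the job is handed in; nothing more can be done
None
```

I handed the job in at about 17.5 s: the drawer stands out on its catch at about 145 mm, the chip hook lies flat on the mat, and the bystanders measured where they were at the start; the hand-in gave no verdict.

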